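# Set the side guide of a label-roll holder to its gauge mark and lock it

## Robot

A 7-joint arm with a two-finger parallel gripper is mounted at the origin on a cart in front of the work surface, level with it; the furniture and walls round the work are solid. World frame = base frame: x ahead of the robot, y to its left, z up, the work surface at z = 0. Lengths are in m, angles in rad, forces in N, time in s.
With the tool pointing down it reaches from about 0.375 to 0.925 m from the base axis. Payload 3.1 kg.
Tool frame: the origin (TCP) lies between the finger pads; the fingertips stand 19 mm ahead of it and the grasp point (between the pads) is the TCP; z points along the fingers, y is the line along which they close (so a half turn about z gives the same grasp; the last joint's range is limited). The gripper opens to 85 mm and grips with 20 to 120 N. Pads are 22 mm wide; open, the fingers measure 114 mm over their backs; the gripper's body (76 mm by 85 mm) begins 54 mm behind the grasp point. The pads swing forward as they close: fully open they stand 13 mm farther back than shut.
Start: joints at [-1.326, 0.383, 0.044, 1.598, -0.018, 1.161, -0.05], TCP at [0.218, 0.612, 0.25] pointing down, gripper open.
Joint ranges: [-2.61, 2.61], [-0.41, 2.15], [-1.48, 1.57], [0, 2.5], [-1.57, 4.71], [0.05, 1.97], [-2.85, 2.85]. Speed limits (rad/s): [2.79, 2.79, 3.14, 3.14, 3.14, 3.14, 3.14].

## Interface

Orientations are given as a unit quaternion [x, y, z, w].
In Python, from bench import move_ptp, movel, move_j, move_gripper, pause, inverse_kinematics, read_camera, camera_params, MotionError, sign_off, look_for, tip_of, read_time_s, read_qpos, read_joint_vel, read_effort, read_eef_pos, read_tcp_rot, read_ft_force, read_ft_torque, read_finger_gap, read_grasp_force gives the robot as it stands. Calls block until the motion is done:
- move_ptp(position, orientation): joint-space move of the TCP to a pose.
- movel(position, orientation=None, speed=0.15): straight line of the TCP; orientation=None keeps the orientation; speed is the mean speed in m/s.
- move_j(angles): joint-space move.
- move_gripper(opening, effort=None): finger opening in m; effort is the grip in N (None keeps the last); returns when the fingers have stopped.
- pause(seconds).
- inverse_kinematics(position, orientation): joint angles nearest the present ones, or None.
- read_camera(name): name is "side" or "top" or "wrist"; returns the picture (400x640x3 uint8, red, green, blue); there is no depth.
- camera_params(name): a dict with "K" (3x3 intrinsics, pixels), "camera_from_world" (4x4, takes a point from world to camera coordinates). Camera axes: x right, y down, z forward; pixel columns grow to the right and rows downward; lengths in m; the calibration is good to about 2 mm. A picture is of the moment at which its call begins: read the wrist's pose just before it. camera_params takes no time and is no camera call; for the wrist camera it gives the pose at the moment of the call.
A pose or a line that the arm cannot do raises MotionError and nothing moves.
- sign_off(): hands the job in; it is judged then, once.
Trained networks look in the newest picture that a camera, given by its name, has taken for a name from the list of things; names that differ only in an ending like _2 or _b are one class to them, and where a whole thing is asked for, a point or a joint stands for the part that bears it (a point fixed in the world has none). Each returns a list of dicts, best first, with "confidence" (0 to 1); they miss things now and then, are a little off and sometimes report something else, mostly with a low value. They report only what shows in the picture. A call takes as long as a camera call. They do not tell look-alikes from the thing itself.
- look_for(camera, name): "at" ([column, row] in pixels, amid what is visible of it).
- tip_of(camera, name): "at" ([column, row] in pixels: a listed point, or the origin of a listed thing).
Readings, each from a call of its own:
- read_time_s(): time.
- read_qpos(): joint angles.
- read_joint_vel(): joint speeds.
- read_effort(): joint torques, N m.
- read_eef_pos(): TCP position.
- read_tcp_rot(): TCP orientation.
- read_ft_force(): force on the tool from outside, world axes, zero at the start.
- read_ft_torque(): the same for the moment, N m.
- read_finger_gap(): finger opening in m.
- read_grasp_force(): force on a finger pad.
Only numpy, scipy, OpenCV 4.12 (cv2) and the standard library are available. Lean on these libraries where they do the work, as an engineer would, in place of code of your own. Each camera call takes 0.05 s, during which the arm holds its last target. There are 200 camera calls.

## Task

Set the side guide of the label-roll holder for this roll: with a fingertip on top of the knurled adjuster wheel, roll the wheel, lifting off and taking fresh strokes as needed, until the guide has closed in and its pointer stands at the long gauge mark on the front scale. Then press the lock lever behind the wheel fully down with a fingertip, so that the setting cannot creep, and take the hand away. Work by touch alone: do not grip the wheel or press hard on it, push the guide or the roll by hand, lift the roll, close the guide so far that it jams the roll, or disturb the bottle and the note pad beside the holder.

Things in the scene. Friction and masses are not known exactly. Their poses are not given: they have to be found in the camera images.
- holder: Label-roll holder fixed to the desk: grey base 150 (x) x 145 (y) x 11 mm, origin under its centre on the desk, x away from the robot at yaw 0. All mm below are in its frame. Fixed side plate: inner face at y = 45, 84 high at the roll. The wheel and lock lever stand at its right (-y) end, the graduated strip lies along its front edge.
- wheel_top (a point): Top of the knurled adjuster wheel's rim, at (-40, -50, 60) mm. Dark disc, diameter 48, 14 wide, axis along y at z = 36, 5 mm proud of the round cheeks beside it (y = -64 and -36). Rolling its top to +x (away from the robot) closes the gap, to -x opens it. It is driven by friction: about 1 N along the rim turns it, pressing down with 3 to 10 N is enough; it stays where it is left.
- wheel (a joint): Turn of the adjuster wheel, rad; grows as its top rolls to +x. Its screw (along y, at x = -40, z = 36 mm) moves the guide 25 mm a turn: 1 mm of roll at the rim moves the guide 0.166 mm.
- guide (a joint): Travel in m of the movable side plate (5 mm thick, 84 mm high, x = -49 to 59 mm, to the right of the roll) along +y: 0 = fully open, gap 54 mm; grows as the gap closes; 0.024 = pointer on the gauge mark, gap 30 mm for the 26 mm roll; from 0.028 on it jams the roll.
- pointer_tip (a point): Tip of the dark cone pointer, 13 mm long, that sticks out to the front from the guide's brass nut above the graduated strip, in the plane of the guide's inner face; travels along y with the guide (y = -9 mm fully open).
- gauge_mark (a point): The long gauge mark: the one dark line 2.4 mm wide across the whole graduated strip, at y = 15 mm; this point is at its upper end, below the pointer once set. The other graduations, 10 mm apart, are thin and a third as long.
- lock (a joint): Cam lock lever straight behind the wheel, pivot along y at x = -4.3, z = 36 mm. 0 = raised and free (start: points back and up at 37 degrees); grows as it is pressed down; 0.65 rad = fully down on its stop, where its cam clamps the wheel's rim (drawing the guide back by about 0.5 mm). Takes 3 to 6 N at the tab; stays where it is left.
- lever_tab (a point): Middle of the top of the black ribbed thumb tab (24 mm long, 18 wide) at the lever's end; moves with it, at y = -50, on an arc from about x = 26, z = 79 mm (raised) to x = 45, z = 52 mm (down). Pressed straight down at x = 25 to 30 it goes fully down. Free space to the right; the guide plate stands 35 mm or more to the left.
- roll_centre (a point): Centre of the roll of white labels, diameter 66, 26 mm wide, 40 g, loose, standing on edge on two steel rods between the plates (x = 30, z = 50 mm, top at 83 mm), its axis along y. The closing guide may push it sideways.
- stain_bottle: Bystander: small dropper bottle, diameter 34 mm, 79 mm high, behind the holder; origin at the centre of its underside.
- sticky_notes: Bystander: pad of sticky notes, 51 x 51 x 13 mm, left of the holder; origin at the centre of its underside.
Things that resemble listed ones, but are neither listed nor needed, are in the scene too. Of the things that look like the part that bears roll_centre, the smaller one is meant.

How it is judged:
By the outcome, as a careful person would: the job done as asked, in the order asked, and still so for the second after the job is handed in, with the robot touching nothing.
It also fails if it takes over 45 s, if anything falls off the work surface, if the arm or the gripper's body presses on something with over 40 N, if the wrist force passes 120 N, or if a joint passes its speed limit or range.

## Working session

There is one attempt and no reset: what is moved stays moved. The work goes in short steps, each a Python script; the robot and the scene stay as the last script left them, time stands still between calls to the robot, and variables do not carry over. Pictures are saved under pics/ and viewed, at most 10 in all, crops included, and the job is handed in when it is done.

```bash
ls; mkdir -p pics
python3 - <<'E'
from bench import *
import cv2,numpy as np
for c in("side","top"):
    im=read_camera(c); cv2.imwrite(f"pics/{c}0.png",im[:,:,::-1])
    p=camera_params(c); print(c,np.round(p["K"],1).tolist(),np.round(p["camera_from_world"],4).tolist())
    for n in["holder","wheel_top","pointer_tip","gauge_mark","lever_tab","roll_centre","stain_bottle","sticky_notes"]:
        print(n,[(np.round(d["at"]).tolist(),round(d["confidence"],2)) for d in tip_of(c,n)][:4])
print(read_time_s(),read_tcp_rot())
E
```

```text
pics
side [[475.9, 0.0, 318.3], [0.0, 475.9, 199.2], [0.0, 0.0, 1.0]] [[0.9262, -0.3771, -0.0011, -0.3269], [-0.2213, -0.5414, -0.8111, 0.4316], [0.3053, 0.7515, -0.5849, 0.423], [0.0, 0.0, 0.0, 1.0]]
holder []
wheel_top [([282.0, 257.0], 0.88)]
pointer_tip []
gauge_mark [([261.0, 253.0], 0.7)]
lever_tab []
roll_centre [([307.0, 224.0], 0.93), ([402.0, 255.0], 0.84)]
stain_bottle [([351.0, 243.0], 0.8)]
sticky_notes [([272.0, 219.0], 0.77)]
top [[438.0, 0.0, 327.2], [0.0, 438.0, 203.2], [0.0, 0.0, 1.0]] [[-0.011, -0.9997, 0.0195, 0.416], [-0.9967, 0.0094, -0.0804, 0.56], [0.0802, -0.0203, -0.9966, 0.8773], [0.0, 0.0, 0.0, 1.0]]
holder [([334.0, 250.0], 0.89)]
wheel_top [([356.0, 275.0], 0.95)]
pointer_tip [([326.0, 282.0], 0.81)]
gauge_mark [([322.0, 278.0], 0.97), ([319.0, 234.0], 0.51), ([364.0, 237.0], 0.26)]
lever_tab [([363.0, 237.0], 0.53)]
roll_centre [([367.0, 164.0], 0.93), ([321.0, 237.0], 0.61)]
stain_bottle [([323.0, 196.0], 0.5)]
sticky_notes [([274.0, 252.0], 0.75)]
0.9 [ 1.70528461e-01  9.85352751e-01  6.59548087e-06 -1.98982572e-05]
```

Run:
```python
import cv2,numpy as np
a=cv2.imread("pics/side0.png")[170:320,200:460];b=cv2.imread("pics/top0.png")[140:320,230:430]
a=cv2.resize(a,None,fx=3,fy=3,interpolation=2)[:, :780];b=cv2.resize(b,None,fx=3,fy=3,interpolation=2)
cv2.imwrite("pics/sidec.png",a);cv2.imwrite("pics/topc.png",b)
```

```text
(no output)
```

View pics/sidec.png

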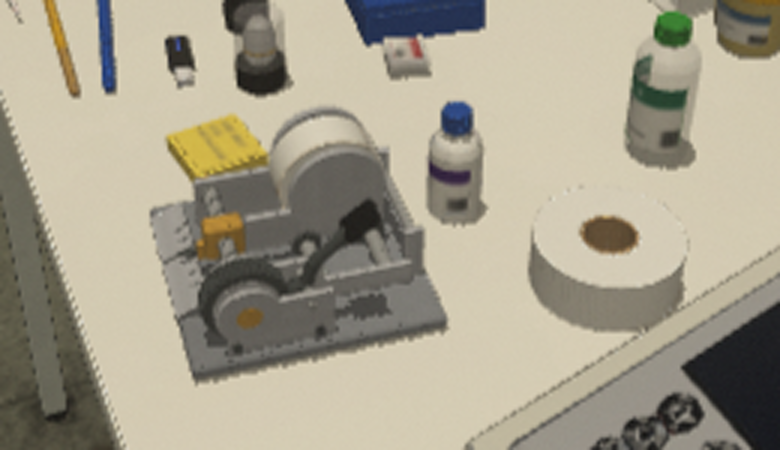

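View pics/topc.png

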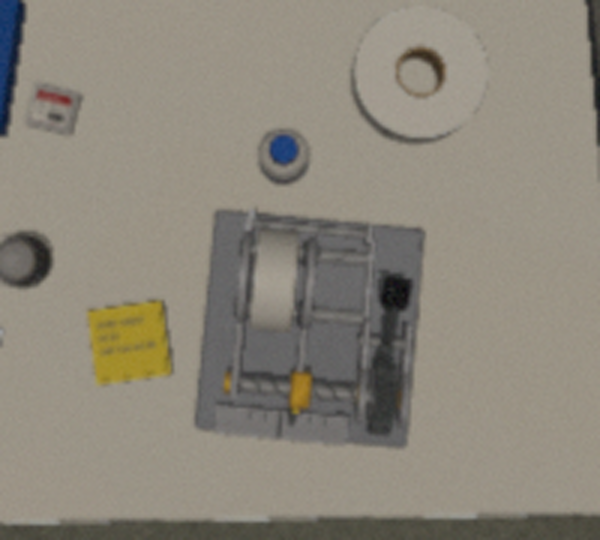

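The small roll standing in the holder (side 307,224; top 321,237) is the one meant. The bigger roll lying flat (side 402,255; top 367,164) is the look-alike. The enlarged crops confirm this. The holder base corners show in the top crop, and the pointer is right of the long mark. Next I fit the holder pose and go above the wheel.

```bash
cat > h.py <<'E'
from bench import *
import numpy as np, cv2, json
from scipy.optimize import least_squares
from scipy.spatial.transform import Rotation as R
def proj(P,p):
    T=np.array(p["camera_from_world"]);K=np.array(p["K"]);c=T[:3,:3]@np.asarray(P)+T[:3,3];u=K@c;return u[:2]/u[2]
def H(pose,m):  # holder mm -> world m
    x,y,a=pose;m=np.array(m,float)/1e3
    return np.array([x+np.cos(a)*m[0]-np.sin(a)*m[1],y+np.sin(a)*m[0]+np.cos(a)*m[1],m[2]])
def fit(obs,x0):  # obs: (params, mm point, pixel, weight)
    f=lambda v:np.concatenate([(proj(H(v,m),p)-px)*w for p,m,px,w in obs])
    r=least_squares(f,x0,x_scale=[.01,.01,.05],loss="soft_l1");return r.x,f(r.x).reshape(-1,2)
def quat(yaw): return R.from_euler("z",yaw+np.pi)*R.from_euler("x",np.pi)
def tcp(pose,m): return H(pose,m)+[0,0,.019]   # tip at m
try: POSE=np.array(json.load(open("pose.json")))
except Exception: POSE=None
E
python3 - <<'E'
from h import *
t=camera_params("top");s=camera_params("side")
c=lambda x,y:np.array([230+x/3,140+y/3]);d=lambda x,y:np.array([200+x/3,170+y/3])
o=[(t,(75,72.5,11),c(217,210),1),(t,(75,-72.5,11),c(424,229),1),(t,(-75,72.5,11),c(196,430),1),(t,(-75,-72.5,11),c(406,446),1),
(t,(-40,-50,60),[356,275],1),(s,(-40,-50,60),[282,257],1),(s,(-75,-72.5,11),d(195,373),1),(s,(75,-72.5,11),d(446,318),1)]
v,r=fit(o,[.45,0.4,-.1]);print(v,np.round(r,1).tolist())
json.dump(v.tolist(),open("pose.json","w"))
q=quat(v[2]).as_quat();print(q,read_qpos(),inverse_kinematics(tcp(v,(-40,-50,130)),q))
# pointer ray estimate from top
for n,px,z in(("pointer",[326,282],22),("tab",[363,237],79),):
    f=least_squares(lambda w:proj(H(v,(w[0],w[1],z)),t)-px,[0,0]);print(n,f.x)
move_gripper(0.0,20)
move_ptp(tcp(v,(-40,-50,130)),q)
p=camera_params("wrist");im=read_camera("wrist");cv2.imwrite("pics/w1.png",im[:,:,::-1])
print(np.round(p["camera_from_world"],3).tolist())
for n in["wheel_top","pointer_tip","gauge_mark","lever_tab"]:
    print(n,[(np.round(d["at"]).tolist(),round(d["confidence"],2)) for d in tip_of("wrist",n)][:3])
print("expected wheel",proj(H(v,(-40,-50,60)),p),"mark",proj(H(v,(-60,15,12)),p),"tab",proj(H(v,(26,-50,79)),p))
print(read_time_s(),read_ft_force(),read_finger_gap())
E
```

```text
[ 0.47099325  0.3979653  -0.09477232] [[-0.8, -0.6], [0.3, -0.9], [-0.3, -0.4], [0.8, 0.2], [2.6, -2.5], [-3.0, 1.7], [-2.2, -0.5], [-0.2, -0.9]]
[4.73684270e-02 9.98877486e-01 6.11636058e-17 2.90047962e-18] [-1.32577907  0.38288477  0.0438809   1.59790795 -0.01791225  1.16118362
 -0.04987338] [-0.88642672  0.31784268  0.14125271  1.92655893 -0.05615594  0.90091852
  0.75875102]
pointer [-66.92992544  10.26013167]
tab [ 28.42975976 -51.22728405]
[[0.093, 0.996, 0.003, -0.393], [0.954, -0.09, 0.286, -0.384], [0.285, -0.024, -0.958, 0.17], [0.0, 0.0, 0.0, 1.0]]
wheel_top [([320.0, 216.0], 0.81)]
pointer_tip [([400.0, 167.0], 0.55)]
gauge_mark [([406.0, 173.0], 0.71)]
lever_tab []
expected wheel [317.12957635 216.13355853] mark [403.32911939 170.74922794] tab [317.05724917 322.5189717 ]
3.225 [ 0.01957115 -0.71380329  0.39416945] 0.00015666509009710822
```

```bash
python3 -c "
import cv2
a=cv2.imread('pics/w1.png')[60:400,200:500];cv2.imwrite('pics/w1c.png',cv2.resize(a,None,fx=1.75,fy=1.75,interpolation=2))"
```

```text
(no output)
```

View pics/w1c.png

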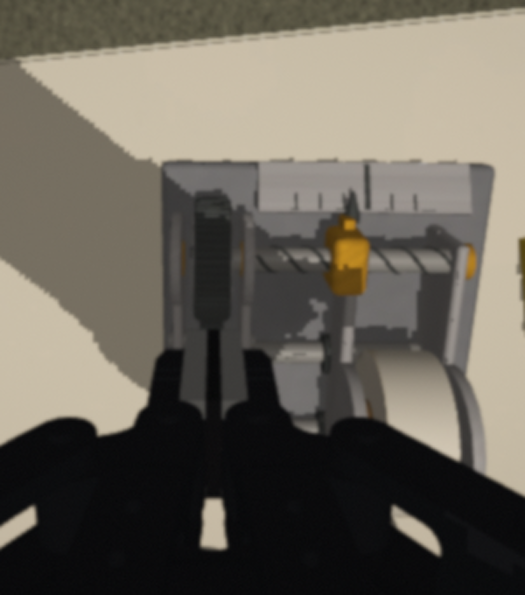

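The wrist crop shows the wheel centred under the fingers at column ~212. The pointer tip is at (350,192), and the long mark at column ~367 is to its left in holder terms, so about 7–9 mm of closing remains. I'll touch the wheel and make one stroke, then look from above the mark.

```bash
cat >> h.py <<'E'
DY=1.0
def fz0(n=3): return np.mean([read_ft_force() for _ in range(n)],0)
def touch(x,z,F,base,zmin,step=.8,y=-50+DY):
    while z>zmin:
        movel(tcp(POSE,(x,y,z)),speed=.04)
        f=read_ft_force()-base
        if f[2]>F: return z,f
        z-=step
    return z,f
def stroke(x0,x1,ztop,F=4,zmin=54):
    movel(tcp(POSE,(x0,-50+DY,ztop+4)),speed=.15); b=fz0()
    z,f=touch(x0,ztop+1.6,F,b,zmin); t=read_time_s()
    fs=[]
    for x in np.linspace(x0,x1,4)[1:]:
        movel(tcp(POSE,(x,-50+DY,z)),speed=.06); fs.append(np.round(read_ft_force()-b,1).tolist())
    movel(tcp(POSE,(x1,-50+DY,ztop+6)),speed=.15)
    print("stroke",round(z,1),np.round(f,1),fs,round(read_time_s(),2)); return z
def look(name,m=(-40,15,130)):
    movel(tcp(POSE,m),speed=.25); p=camera_params("wrist");im=read_camera("wrist");cv2.imwrite(f"pics/{name}.png",im[:,:,::-1])
    for n in["pointer_tip","gauge_mark"]:
        print(n,[(np.round(d["at"],1).tolist(),round(d["confidence"],2)) for d in tip_of("wrist",n)][:3])
    print("exp mark",proj(H(POSE,(-60,15,12)),p),proj(H(POSE,(-60,5,12)),p),"t",read_time_s()); return im
E
python3 - <<'E'
from h import *
stroke(-49,-31,64)
im=look("w2")
cv2.imwrite("pics/w2c.png",cv2.resize(im[120:260,240:400,::-1],None,fx=4,fy=4,interpolation=2))
E
```

```text
stroke 59.2 [-1.4  0.   5. ] [[-0.8, -0.7, 5.8], [-0.3, -0.5, 6.6], [1.0, -0.8, 4.9]] 7.04
pointer_tip [([315.0, 168.0], 0.6)]
gauge_mark [([322.6, 172.3], 0.8)]
exp mark [320.34743551 171.03082315] [307.11508869 171.01528203] t 7.6917
```

View pics/w2c.png

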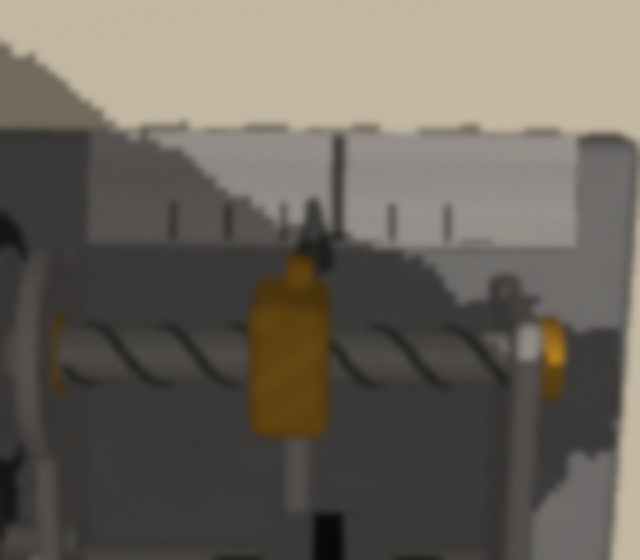

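Mark is at crop column 338 and the pointer tip at 313, with graduations 55 px per 10 mm, so about 4.5 mm remains. That is about 27 mm of roll, plus about 2–3 mm for the lock's draw-back.

Run:
```python
from h import *
z=stroke(-49,-31,61)
stroke(-45.5,-35,61)
im=look("w3")
cv2.imwrite("pics/w3c.png",cv2.resize(im[120:260,240:400,::-1],None,fx=4,fy=4,interpolation=2))
```

```text
stroke 59.4 [-2.3 -1.9  4.3] [[1.4, -1.9, 4.6], [0.6, -2.4, 6.1], [1.2, -3.4, 5.2]] 10.7
stroke 59.4 [-2.3 -2.   5. ] [[-0.5, -1.0, 5.4], [-2.1, -2.4, 4.9], [-0.6, -2.1, 4.9]] 13.2
pointer_tip [([324.0, 168.4], 0.94)]
gauge_mark [([325.1, 172.7], 0.67)]
exp mark [321.18473709 170.76563986] [307.94432538 170.75645213] t 13.8583
```

View pics/w3c.png

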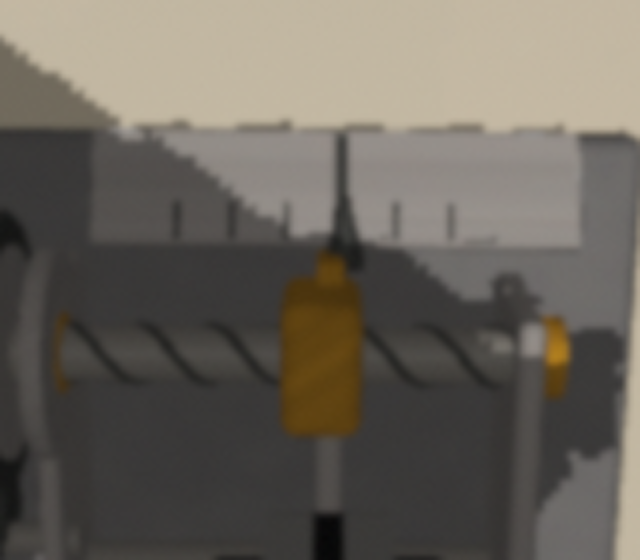

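Run:
```python
import cv2,numpy as np
g=cv2.cvtColor(cv2.imread("pics/w3.png"),6).astype(float)
for r in range(154,183):
    s=g[r,314:336];w=np.clip(np.median(s)-12-s,0,None)
    print(r,round((w*np.arange(314,336)).sum()/max(w.sum(),1),2),s[4:20].astype(int).tolist())
```

```text
154 324.88 [143, 143, 143, 142, 136, 118, 91, 78, 95, 125, 141, 143, 143, 143, 143, 143]
155 324.88 [142, 144, 143, 142, 136, 116, 85, 69, 89, 124, 141, 144, 144, 144, 144, 144]
156 324.89 [143, 143, 142, 143, 137, 116, 83, 66, 88, 123, 140, 143, 144, 144, 144, 144]
157 324.9 [143, 143, 142, 142, 136, 116, 83, 67, 87, 123, 140, 143, 143, 144, 144, 144]
158 324.91 [142, 142, 142, 141, 136, 115, 83, 67, 87, 121, 139, 142, 143, 144, 142, 143]
159 324.91 [141, 141, 141, 140, 133, 114, 83, 66, 85, 121, 138, 141, 141, 142, 141, 141]
160 324.91 [139, 139, 139, 138, 132, 113, 82, 65, 85, 119, 135, 139, 139, 139, 139, 139]
161 324.9 [138, 138, 137, 137, 131, 112, 81, 65, 85, 118, 135, 138, 139, 138, 138, 138]
162 324.92 [138, 138, 138, 137, 131, 113, 82, 66, 85, 118, 134, 138, 138, 138, 138, 138]
163 324.91 [138, 138, 138, 137, 132, 113, 82, 65, 85, 119, 136, 138, 138, 139, 139, 139]
164 324.9 [138, 138, 138, 138, 132, 112, 82, 66, 85, 119, 135, 139, 139, 139, 139, 139]
165 324.91 [138, 137, 139, 138, 133, 113, 82, 66, 85, 119, 136, 139, 139, 140, 140, 139]
166 324.91 [139, 139, 139, 138, 132
[... 705 characters left out ...]
5, 89, 58, 55, 58, 69, 97, 128, 141, 143, 144, 144]
175 325.44 [142, 142, 143, 140, 124, 88, 59, 57, 60, 66, 92, 124, 139, 143, 143, 143]
176 325.54 [141, 141, 141, 138, 123, 85, 58, 58, 61, 63, 83, 118, 137, 143, 144, 143]
177 325.54 [130, 130, 130, 126, 111, 77, 55, 58, 62, 59, 74, 107, 134, 142, 145, 144]
178 325.2 [104, 103, 103, 97, 83, 59, 49, 55, 60, 59, 65, 94, 125, 138, 141, 142]
179 324.71 [86, 85, 84, 77, 59, 42, 40, 48, 57, 57, 58, 80, 110, 124, 126, 130]
180 324.85 [76, 77, 75, 66, 49, 35, 33, 41, 51, 50, 48, 59, 82, 94, 99, 106]
181 325.35 [67, 66, 64, 56, 42, 33, 32, 36, 40, 39, 37, 41, 54, 67, 73, 80]
182 325.93 [60, 59, 56, 48, 40, 33, 34, 35, 36, 34, 31, 33, 43, 55, 60, 63]
```

The pointer is within ~0.1 mm of the mark (columns 325.3 and 324.9). I'll add a small stroke of about 0.4 mm for the lock's draw-back, then press the lever.

Run:
```python
from h import *
stroke(-41.4,-38.6,61)
movel(tcp(POSE,(-38,-49,95)),speed=.2)
movel(tcp(POSE,(28,-49,95)),speed=.25); b=fz0(); out=[]
z=86
while z>44:
    movel(tcp(POSE,(28,-49,z)),speed=.05); f=(read_ft_force()-b); out.append((z,round(f[2],1),round(f[0],1)))
    if f[2]>15 : break
    z-=2 if z>56 else 1
print(out)
movel(tcp(POSE,(28,-49,100)),speed=.2)
im=look("w4")
g=cv2.cvtColor(im,cv2.COLOR_RGB2GRAY)
for r in (160,169,171,173,176): print(g[r,318:334].tolist())
cv2.imwrite("pics/w4c.png",cv2.resize(im[120:260,240:400,::-1],None,fx=4,fy=4,interpolation=2))
s=read_camera("side")[170:320,200:400,::-1];cv2.imwrite("pics/s4c.png",cv2.resize(s,None,fx=3.5,fy=3.5,interpolation=2))
```

```text
stroke 59.4 [-1.5 -1.6  4.9] [[-1.1, -1.7, 5.6], [-1.6, -1.8, 4.9], [-1.5, -2.7, 5.3]] 16.87
[(86, np.float64(-0.1), np.float64(-0.6)), (84, np.float64(0.4), np.float64(0.0)), (82, np.float64(-0.8), np.float64(-0.9)), (80, np.float64(-0.2), np.float64(-0.6)), (78, np.float64(0.3), np.float64(-0.6)), (76, np.float64(0.2), np.float64(-0.3)), (74, np.float64(-0.3), np.float64(-0.4)), (72, np.float64(-0.2), np.float64(-0.8)), (70, np.float64(-0.1), np.float64(-1.4)), (68, np.float64(-0.3), np.float64(-1.6)), (66, np.float64(-0.2), np.float64(-0.1)), (64, np.float64(0.2), np.float64(-0.5)), (62, np.float64(-0.6), np.float64(0.4)), (60, np.float64(0.2), np.float64(0.1)), (58, np.float64(1.1), np.float64(0.5)), (56, np.float64(1.2), np.float64(0.8)), (55, np.float64(1.8), np.float64(1.1)), (54, np.float64(0.7), np.float64(0.2)), (53, np.float64(1.5), np.float64(0.8)), (52, np.float64(1.9), np.float64(1.2)), (51, np.float64(4.1), np.float64(-1.3)), (50, np.float64(9.7), np.float64(-3.8)), (49, np.float64(13.9), np.float64(-4.3)), (48, np.float64(18.0), np.float64(-5.0))]
pointer_tip [([323.1, 170.7], 0.62)]
gauge_mark [([326.0, 173.4], 0.92)]
exp mark [321.16618522 172.92311772] [307.89924059 172.89059642] t 24.7583
[143, 142, 142, 142, 136, 116, 84, 67, 87, 122, 139, 143, 143, 143, 143, 143]
[140, 139, 139, 139, 133, 114, 82, 66, 84, 119, 135, 140, 140, 140, 141, 141]
[143, 142, 143, 141, 135, 113, 78, 56, 67, 100, 129, 141, 143, 143, 143, 143]
[144, 144, 144, 142, 131, 101, 67, 54, 61, 89, 124, 141, 144, 144, 145, 144]
[142, 141, 138, 131, 115, 83, 57, 55, 60, 72, 103, 130, 142, 144, 144, 144]
```

View pics/w4c.png

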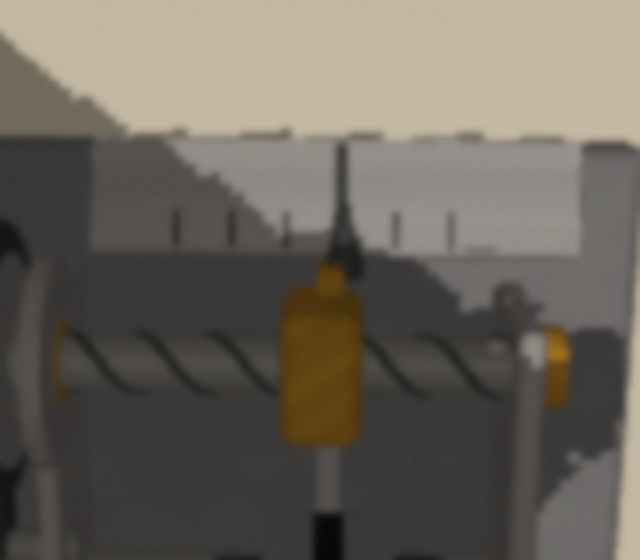

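View pics/s4c.png

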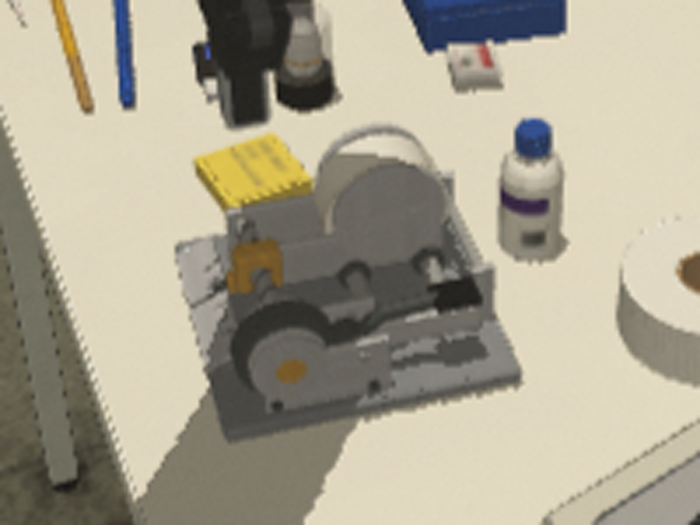

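The pointer still stands on the mark, at column ~325, and the side crop shows the tab low at (460,292). To be sure it is on its stop, I'll press once more directly on the tab.

Run:
```python
from h import *
movel(tcp(POSE,(42,-49,100)),speed=.25); movel(tcp(POSE,(42,-49,60)),speed=.15); b=fz0(); out=[]
z=56
while z>44:
    movel(tcp(POSE,(42,-49,z)),speed=.05); f=(read_ft_force()-b); out.append((round(z,1),round(float(f[2]),1)))
    if f[2]>18 : break
    z-=1
print(out)
movel(tcp(POSE,(42,-49,100)),speed=.2)
im=look("w5")
g=cv2.cvtColor(im,cv2.COLOR_RGB2GRAY)
for r in (160,169,171,173,176): print(g[r,318:334].tolist())
movel(tcp(POSE,(-40,30,200)),speed=.25)
for c in("side","top"):
    read_camera(c);p=camera_params(c)
    print(c,tip_of(c,"lever_tab")[:2],[np.round(proj(H(POSE,(-4.3+r*np.cos(a)-16*np.sin(a)*0, -50,36+r*np.sin(a))),p),1).tolist() for r,a in((51.8,.314),(51.8,.45),(51.8,.6))])
    print([[np.round(d["at"]).tolist() for d in tip_of(c,n)][:1] for n in("stain_bottle","sticky_notes","wheel_top")],proj(H(POSE,(-40,-50,60)),p))
print(read_time_s())
```

```text
[(56, 0.2), (55, -0.8), (54, 0.6), (53, -0.7), (52, 0.1), (51, 4.1), (50, 9.6), (49, 12.1), (48, 17.5), (47, 22.5)]
pointer_tip [([324.1, 170.7], 0.7), ([223.3, 221.0], 0.36)]
gauge_mark [([323.8, 173.4], 0.55)]
exp mark [321.58700135 172.06239161] [308.31107994 172.03958863] t 29.4583
[141, 141, 141, 141, 139, 127, 98, 70, 73, 101, 128, 139, 141, 141, 141, 142]
[141, 141, 141, 141, 139, 125, 91, 65, 73, 102, 128, 139, 141, 141, 141, 142]
[143, 143, 144, 143, 141, 126, 90, 59, 59, 88, 123, 140, 143, 144, 144, 144]
[144, 144, 144, 144, 138, 119, 82, 58, 59, 76, 109, 133, 143, 145, 144, 146]
[139, 142, 143, 141, 128, 96, 62, 54, 58, 61, 80, 114, 135, 142, 143, 144]
side [{'at': [326.7, 253.0], 'confidence': 0.5}] [[328.2, 252.3], [326.7, 249.7], [324.5, 247.2]]
[[[349.0, 244.0]], [[273.0, 222.0]], [[284.0, 255.0]]] [278.9730052  258.74510231]
top [{'at': [360.8, 227.0], 'confidence': 0.51}] [[361.6, 228.6], [361.9, 229.8], [362.0, 231.8]]
[[[322.0, 194.0]], [[273.0, 252.0]], []] [358.64084424 272.45433346]
30.3917
```

```bash
python3 -c "
from bench import *
print(sign_off())"
```

```text
the job is handed in; nothing more can be done
None
```

The job is handed in after about 30 s of the 45 s: the pointer stands on the long gauge mark to about 0.1 mm by the wrist camera, the lock lever is down on its stop by touch, and the hand is clear.

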